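# Zero and lock the shoulder drive of a small belt-driven arm

## Robot

A 7-joint arm with a two-finger parallel gripper is mounted at the origin on the work surface. World frame = base frame: x ahead of the robot, y to its left, z up, the work surface at z = 0. Lengths are in m, angles in rad, forces in N, time in s.
With the tool pointing down it reaches from about 0.4 to 0.85 m from the base axis. Payload 10.4 kg.
Tool frame: the origin (TCP) lies at the very end of the fingers, on their centre line; the grasp point (between the pads) lies 19 mm behind it; x points along the fingers, z is the direction in which the jaws open and shut, and the axes are right-handed (so a half turn about x gives the same grasp; the last joint's range is limited). The gripper opens to 85 mm and grips with 20 to 120 N. Pads are 22 mm wide; open, the fingers measure 114 mm over their backs; the gripper's body (76 mm by 85 mm) begins 54 mm behind the grasp point. The pads swing forward as they close: fully open they stand 13 mm farther back than shut.
Start: joints at [-1.18, 0.332, -0.065, 1.46, 0.022, 1.35, -0.088], TCP at [0.251, 0.572, 0.231] pointing down, gripper open.
Joint ranges: [-2.6, 2.6], [-0.5, 2.12], [-1.47, 1.34], [0.16, 2.42], [-1.27, 4.41], [0.06, 2.06], [-2.6, 2.6]. Speed limits (rad/s): [2.22, 2.22, 2.79, 2.79, 3.14, 3.14, 3.14].

## Interface

Orientations are given as a unit quaternion [x, y, z, w].
In Python, from workcell import readout, camera, manip gives the robot as it stands.
- The arm moves only by the shell command python3 -m inch 'ROWS' [FORCE]. ROWS is JSON, a list of rows, each a list of 3 entries, a list of its own where there are three numbers: the turn, a rotation vector about the tool's x, y, z in degrees, then the shift along the tool's x, y, z in mm, then the closure, from 0 (fully open) to 1 (shut). In form: [[[wx, wy, wz], [dx, dy, dz], hand], ...]. A call has 1 to 10 rows; each row is the pose to reach, as a shift and turn from the pose measured when the call began, along the tool's axes at that moment; what a row does not reach only later rows make up. A row lasts 1/8 s, in which the tool goes at most 62.5 mm and 10.7 degrees, less where a joint would pass 70% of its speed; a pose out of reach is approached as far as the arm can. A call with a gripper value outside its range is refused whole. The fingers move at their own pace and stop on an object; FORCE is the grip in N (left out, the last holds). Time passes only in rows, so rows that repeat a pose let the fingers close. It gives the time, the measured TCP pose, the force and the opening at its end, in the units of the state.
- readout.get_obs(): the state, without advancing time (a new reading comes with each control period).
- camera(name): name is "side" or "top"; returns a dict with "pixels" (400x640x3 uint8, red, green, blue), "range_z" (400x640 float32, m along the optical axis (not along the pixel's ray), 0 where there is no reading), "intrinsics" (3x3 intrinsics, pixels), "dist" ([k1, k2, p1, p2, k3] as OpenCV has them; the pictures are not rectified), "extrinsics" (4x4, takes a point from world to camera coordinates). Camera axes: x right, y down, z forward; pixel columns grow to the right and rows downward; lengths in m; the calibration is good to about 2 mm. A picture is of the moment at which its call begins.
- manip.hand_in(): hands the job in, once; it reports no verdict.
The state is a dict: "clock": time; "joint_pos": joint angles; "joint_velocities": joint speeds; "tau": joint torques, N m; "position": TCP position; "ee_rot": TCP orientation; "ft_force": force on the tool from outside, world axes, zero at the start; "torque": the same for the moment, N m; "grip_width": opening from 0.0 (shut) to 1.0 (fully open).
Only numpy, scipy, OpenCV 4.12 (cv2) and the standard library are available. Lean on these libraries where they do the work, as an engineer would, in place of code of your own. Each camera call takes 0.05 s, during which the arm holds its last target.

## Task

Get this joint drive ready for its belt. First take the spanner that was left lying on the yellow pulley and lay it flat in the empty lane of the grey tool tray; then turn the pulley by its rim until its black engraved mark faces the red pointer; then swing the locking arm in by its blue knob until its roller is fully home in the slot of the rim, and let go. Leave everything else on the table where it is.

Things in the scene. Friction and masses are not known exactly. Their poses are not given: they have to be found in the camera images.
- drive: Joint drive fixed to the table, belt not fitted: plywood plate 260 x 260 mm, top 14 mm up, with an 84 mm wide tongue to x = +175 mm. Origin on the table under the pulley's upright axis; place and yaw vary. Round the rim in its frame: pointer at -x, motor at +x, locking arm at -y; the +y side is clear but for a low board (top 28 mm up) at (100, 100) mm and the battery holder.
- pulley (a joint): Angle (rad) of the yellow toothed pulley about the drive's +z, counter-clockwise from above; 0 or 2 pi: the mark faces the pointer. Turns on past a full turn both ways (stops at -7 and +13), stays where it is left; drags about 0.15 N m (2 N at the rim).
- hub (a point): Centre of the pulley's hub top, on its axis, 62 mm up. Pulley 180 mm across. Rim 16 mm thick (74 to 90 mm from the axis), from 44 to 72 mm up, free below down to the plate. Hub 48 mm across. Five spokes 12 mm wide, 44 to 58 mm up, one in line with the mark, the others every 72 degrees; a finger can go down inside the rim through the open windows between them. Axes turn with the pulley.
- mark (a point): The engraved mark: a black line 4 mm wide across the top of the rim, carried on along its spoke. This point: on the line, mid-width of the rim's top face, 82 mm from the axis, 72 mm above the table; axes turn with the pulley.
- pointer (a point): Tip of the fixed red pointer, 94 mm from the pulley's axis in the drive's -x direction, 63 mm up; axes as the drive's (x towards the pulley's axis). With the mark set, the mark's point lies 12 mm from it along this x, at y = 0. Its bracket stands 94 to 128 mm from the axis, 22 mm wide (40 mm at its foot), top 68 mm up.
- motor (a point): Centre of the top of the motor's small pulley, 142 mm from the pulley's axis in the drive's +x direction, 66 mm up; the motor below it is 42 x 42 mm, its top 48 mm up.
- lock (a joint): Angle (rad) of the aluminium locking arm about its upright pivot: 0 = its roller fully home in the rim's slot; positive, counter-clockwise from above = swung out, stop at 0.55. With the slot elsewhere the roller meets the rim at about 0.12. Drags about 0.08 N m (0.5 N at the knob) and stays where it is left. Arm and roller are 50 to 66 mm up.
- lock_pivot (a point): The locking arm's pivot axis, fixed, at (100, -105) mm in the drive's frame, 68 mm up.
- slot (a point): The rim's slot for the arm's roller (10 mm across), in the outer side of the rim: this point is 84 mm from the axis, 58 mm up, 90 degrees counter-clockwise (from above) of the mark. Slot 12 mm deep, 15 mm wide at its mouth, about 11 mm at its bottom; it stands before the roller when the mark faces the pointer.
- lock_knob (a point): Centre of the flat top of the arm's upright blue knob: 22 mm across, 72 to 107 mm above the table, 168 mm from the arm's pivot. With the arm home it is at (-65, -135) mm in the drive's frame. Nothing as high as its foot stands within 25 mm of its sides.
- spanner: Steel combination spanner 200 mm long, 0.11 to 0.22 kg: shank 17 mm wide, 7 mm thick; heads 8 mm thick, open jaw 38 mm wide at +x, ring 32 mm at -x. Origin: middle of its length, underside; x along it, z up. Starts flat across the top of the rim at any yaw; under its middle is the hub, 10 mm lower than the rim's top. Centre of mass about 10 mm from the origin to +x.
- tray: Grey open tool tray, fixed, left or right of the drive: 225 x 150 mm outside, 30 mm high; walls, floor and divider 4 mm thick. Origin: centre of its underside, x along its length. The divider along x makes two lanes 69 mm wide, 217 mm long, centred at y = -36.5 mm (empty: the spanner's place) and y = +36.5 mm (holds the screwdriver).
- screwdriver: Bystander: screwdriver 190 mm long, red handle 26 mm thick, in the +y lane of the tray. Origin: middle of its length, underside.
- parts_case: Bystander: blue parts case with clear lid, 210 x 140 x 40 mm, on the side of the drive where the tray is not. Origin: centre of its underside.
- phone: Bystander: black phone, 152 x 74 x 8 mm, lying on the parts case. Origin: centre of its underside.
- battery_holder: Bystander: black holder with two pink cells, 78 x 44 x 24 mm, loose on the front +y corner of the drive's plate, its top 38 mm above the table. Origin: centre of its underside.
- spare_wheel: Bystander: yellow and black roller wheel lying flat, 80 mm across, 36 mm high, far right of the drive. Origin: centre of its underside.
- glue_bottle: Bystander: white bottle with red cap, 60 mm across, 175 mm tall, far left of the drive. Origin: centre of its underside.
Mind the look-alikes: they are no part of the job. Of the things like the spanner, leave any that is brown or green; of the rest the larger one is meant.

How it is judged:
By the outcome, as a careful person would: the job done as asked, in the order asked, and still so for the second after the job is handed in, with the robot touching nothing.
It also fails if it takes over 72 s, if anything falls off the work surface, if the arm or the gripper's body presses on something with over 40 N, if the wrist force passes 120 N, or if a joint passes its speed limit or range.

## Working session

There is one attempt and no reset: what is moved stays moved. The work goes in short steps, Python scripts to look and compute and a shell command to move; the robot and the scene stay as the last step left them, time stands still between calls to the robot, and variables do not carry over. Pictures are saved under pics/ and viewed, and the job is handed in when it is done.

```bash
ls; mkdir -p pics; python3 - <<'E'
from workcell import readout, camera, manip
import cv2,numpy as np
print(readout.get_obs())
for n in("side","top"):
    c=camera(n);cv2.imwrite(f"pics/{n}0.png",c["pixels"][:,:,::-1]);print(n,c["intrinsics"],c["dist"],c["extrinsics"])
    np.savez(f"{n}0.npz",**c)
E
```

```text
pics
{'clock': 0.0, 'joint_pos': array([-1.17958982,  0.33288653, -0.0647113 ,  1.46095484,  0.02162893,
        1.34988254, -0.08852966]), 'joint_velocities': array([-5.69795732e-04, -1.07042906e-03,  9.21216824e-04, -3.72047870e-05,
       -6.30180429e-04, -1.71781573e-03,  1.42402472e-03]), 'tau': array([-4.67285045e-04, -6.25436568e+01,  4.93878394e-02, -3.91626728e+01,
        1.64439058e-02,  9.60202189e-03,  1.81749336e-06]), 'position': array([0.2511673 , 0.57190057, 0.23050035]), 'ee_rot': array([-0.38692688,  0.59245548,  0.38631963,  0.59164283]), 'ft_force': array([-0.49489638, -0.99178105, -0.68931748]), 'torque': array([-0.001672  ,  0.04661302, -0.01750855]), 'grip_width': 1.0003115057499103}
side [[409.89219331   0.         324.31936666]
 [  0.         409.89219331 204.93351839]
 [  0.           0.           1.        ]] [-0.02258713  0.          0.          0.          0.        ] [[ 0.99901936 -0.04304942 -0.01034723 -0.51460181]
 [-0.03280093 -0.56264267 -0.82604923  0.10598815]
 [ 0.02973914  0.82557857 -0.56350298  1.0870575 ]
 [ 0.          0.          0.          1.        ]]
top [[401.27468268   0.         326.46317089]
 [  0.         401.27468268 194.01839415]
 [  0.           0.           1.        ]] [0.00299263 0.         0.         0.         0.        ] [[-2.92962152e-02 -9.99570235e-01 -1.03764690e-03  2.57529577e-02]
 [-9.95123464e-01  2.92636701e-02 -9.41962288e-02  5.31472485e-01]
 [ 9.41861120e-02 -1.72700622e-03 -9.95553109e-01  1.04819324e+00]
 [ 0.00000000e+00  0.00000000e+00  0.00000000e+00  1.00000000e+00]]
```

View pics/top0.png

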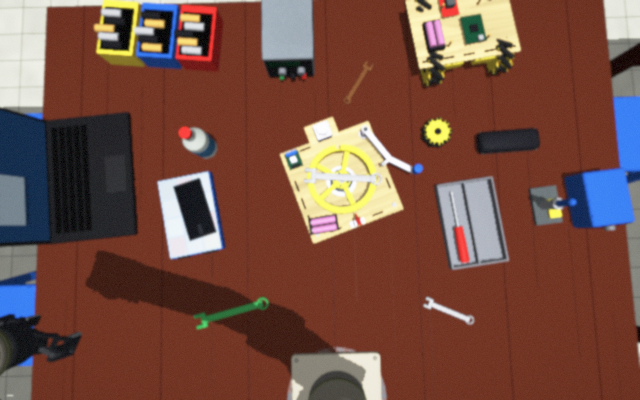

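View pics/side0.png

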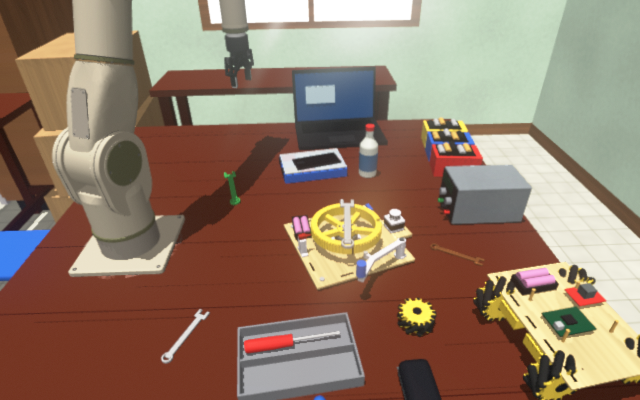

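```bash
cat > h.py <<'E'
import numpy as np,cv2
from scipy.spatial.transform import Rotation as R
def pix2w(c,u,v,z):
    K,d,E=c["intrinsics"],c["dist"],c["extrinsics"]
    p=cv2.undistortPoints(np.array([[[u,v]]],float),K,d)[0,0]
    r=E[:3,:3].T@np.array([p[0],p[1],1]); o=-E[:3,:3].T@E[:3,3]
    return o+r*(z-o[2])/r[2]
def w2pix(c,P):
    P=np.atleast_2d(np.array(P,float))
    E=c["extrinsics"];return cv2.projectPoints(P,cv2.Rodrigues(E[:3,:3])[0],E[:3,3],c["intrinsics"],c["dist"])[0][:,0]
def crop(c,x0,y0,x1,y1,s,fn):
    cv2.imwrite(fn,cv2.resize(c["pixels"][y0:y1,x0:x1,::-1],None,fx=s,fy=s,interpolation=cv2.INTER_CUBIC))
E
python3 - <<'E'
from h import *
c=np.load("top0.npz");crop(c,270,110,430,250,5,"pics/c1.png");crop(c,425,165,525,280,5,"pics/c2.png")
c=np.load("side0.npz");crop(c,270,180,430,300,5,"pics/c3.png")
E
```

```text
(no output)
```

View pics/c1.png

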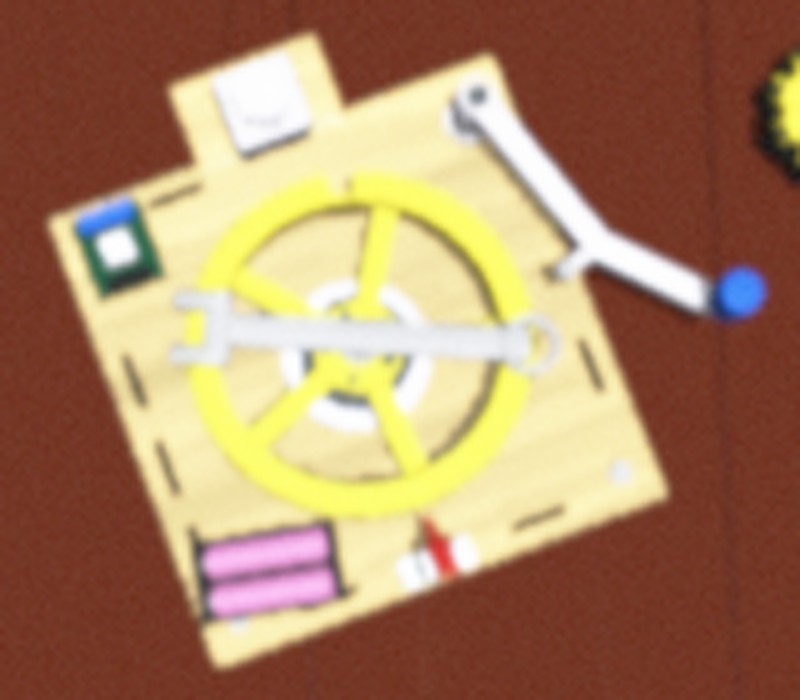

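View pics/c2.png

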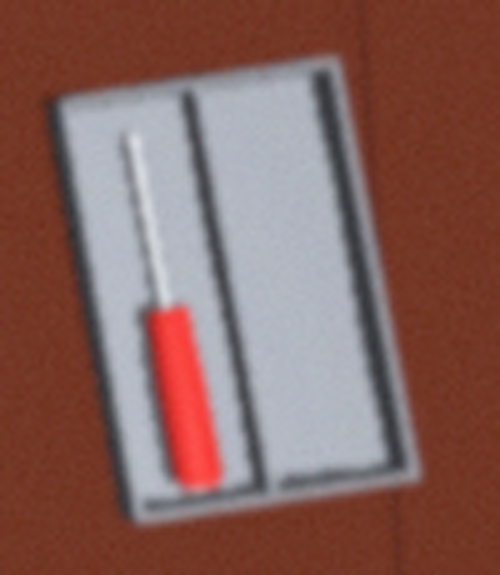

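View pics/c3.png

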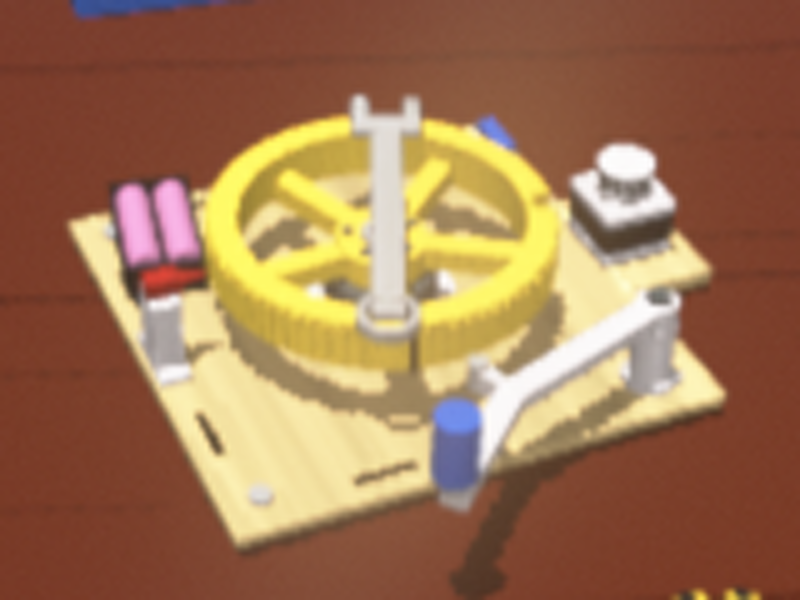

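```bash
python3 - <<'E'
from h import *
c=np.load("top0.npz")
q=lambda x,y,z,X=270,Y=110:pix2w(c,X+(x-2)/5,Y+(y-2)/5,z)
co=[q(50,215,.014),q(490,55,.014),q(665,495,.014),q(215,668,.014)]
for p in co:print("corner",p.round(4))
cen=np.mean(co,0);print("plate cen",cen)
# corner order: left(+x,+y), top(+x,-y), right(-x,-y), bottom(-x,+y)
dx=(co[0]+co[1]-co[2]-co[3])/2;dy=(co[0]+co[3]-co[1]-co[2])/2
print("yaw",np.degrees(np.arctan2(dx[1],dx[0])),np.degrees(np.arctan2(-dy[0],dy[1])),np.linalg.norm(dx),np.linalg.norm(dy))
# rim fit
hsv=cv2.cvtColor(c["pixels"],cv2.COLOR_RGB2HSV)
m=((hsv[...,0]>26)&(hsv[...,0]<34)&(hsv[...,1]>150)&(hsv[...,2]>120)).astype(np.uint8);m[:, :290]=0;m[:,400:]=0;m[:135]=0;m[230:]=0
ys,xs=np.nonzero(m);P=np.array([pix2w(c,u,v,.072)[:2] for u,v in zip(xs,ys)])
h=cv2.convexHull(P.astype(np.float32));print("hull circ",cv2.minEnclosingCircle(h),len(P))
if len(h)>5: print(cv2.fitEllipse(h))
print("pointer",q(428,522,.063),"knob",q(742,292,.107),"pivot",q(476,95,.068),"motor",q(262,95,.066))
print("slot",q(345,187,.072))
print("spanner ends", q(175,330,.08),q(558,347,.08), "shank mid pts",q(240,328,.079),q(510,342,.079))
t=[pix2w(c,425+(x-2)/5,165+(y-2)/5,.03) for x,y in[(52,100),(340,57),(420,478),(135,522)]]
for p in t:print("tray",p.round(4))
print(np.mean(t,0))
ax=(t[0]+t[1]-t[2]-t[3])/2;ay=(t[0]+t[3]-t[1]-t[2])/2
print(np.degrees(np.arctan2(ax[1],ax[0])),np.linalg.norm(ax),np.linalg.norm(ay))
# depth at some
d=c["range_z"];print(d[178,340],)
E
```

```text
corner [0.6503 0.1346 0.014 ]
corner [ 0.7324 -0.1089  0.014 ]
corner [ 0.4876 -0.1936  0.014 ]
corner [0.4022 0.051  0.014 ]
plate cen [ 0.56813317 -0.02920735  0.014     ]
yaw 18.86232154095375 18.936331729787383 0.2604257057712751 0.25803967019186425
hull circ ((0.5704268217086792, -0.03068924881517887), 0.07637204974889755) 180
((0.5700757503509521, -0.030704695731401443), (0.1488219052553177, 0.15146729350090027), 116.05376434326172)
pointer [ 0.47473534 -0.06202867  0.063     ] knob [ 0.58245632 -0.21888709  0.107     ] pivot [ 0.69623689 -0.09469954  0.068     ] motor [0.70006461 0.01684228 0.066     ]
slot [ 0.64870987 -0.02472035  0.072     ]
spanner ends [0.5755712  0.06455306 0.08      ] [ 0.56109732 -0.13017238  0.08      ] shank mid pts [0.57576695 0.03142796 0.079     ] [ 0.56451393 -0.10596692  0.079     ]
tray [ 0.5482 -0.2799  0.03  ]
tray [ 0.5668 -0.4349  0.03  ]
tray [ 0.3435 -0.4615  0.03  ]
tray [ 0.3251 -0.3111  0.03  ]
[ 0.44592117 -0.37183797  0.03      ]
7.371862432541103 0.22508233899890348 0.15377455192557002
1.023786
```

```bash
cat >> h.py <<'E'
def cur():
    from workcell import readout
    o=readout.get_obs();return o
def goal(p,head,o=None,tilt=None):
    """p world m; head = heading deg of tool z (jaw axis), tool x down. nearest equivalent printed for both"""
    o=o or cur();Rc=R.from_quat(o["ee_rot"]);pc=o["position"]
    for h in(head,head+180):
        a=np.radians(h);z=np.array([np.cos(a),np.sin(a),0]);x=np.array([0,0,-1.]);y=np.cross(z,x)
        Rt=R.from_matrix(np.c_[x,y,z]);rv=(Rc.inv()*Rt).as_rotvec(degrees=True)
        print("head",h,"turn",rv.round(1).tolist(),"shift",(Rc.inv().apply(np.array(p)-pc)*1000).round(1).tolist())
def st():
    o=cur();m=R.from_quat(o["ee_rot"]).as_matrix()
    print("t",round(o["clock"],2),"p",o["position"].round(4),"zhead",round(float(np.degrees(np.arctan2(m[1,2],m[0,2]))),1),"tilt",m[:,0].round(3),"F",o["ft_force"].round(1),"T",o["torque"].round(2),"g",round(o["grip_width"],3),"q",o["joint_pos"].round(2))
E
python3 -c "
from h import *
st();goal((.572,-.018,.20),-4.3)"
```

```text
t 0.1 p [0.2512 0.572  0.2306] zhead 66.3 tilt [-0.    -0.001 -1.   ] F [ 0.5 -0.3 -0.6] T [0.01 0.01 0.03] g 0.998 q [-1.18  0.33 -0.06  1.46  0.02  1.35 -0.09]
head -4.3 turn [70.6, -0.1, 0.0] shift [31.2, -531.0, -411.1]
head 175.7 turn [-109.4, -0.1, -0.1] shift [31.2, -531.0, -411.1]
```

```bash
python3 -m inch '[[[10,0,0],[3,-53,-41],0.4],[[20,0,0],[6,-106,-82],0.4],[[30,0,0],[9,-159,-123],0.4],[[40,0,0],[12,-212,-164],0.4],[[50,0,0],[16,-265,-205],0.4],[[60,0,0],[20,-318,-246],0.4],[[65,0,0],[24,-371,-287],0.4],[[70.6,0,0],[28,-425,-329],0.4],[[70.6,0,0],[31,-478,-370],0.4],[[70.6,0,0],[31,-531,-411],0.4]]'; python3 -c "
from h import *
st();goal((.572,-.018,.12),-4.3)"
```

```text
clock: 1.35
position: [0.5498, 0.0221, 0.2008]
ee_rot: [0.026, 0.707, -0.027, 0.706]
ft_force: [0.8, 1.2, -0.2]
grip_width: 0.599
t 1.35 p [0.5498 0.0221 0.2008] zhead -4.3 tilt [-0.001 -0.001 -1.   ] F [ 0.8  1.2 -0.2] T [ 0.   -0.01  0.01] g 0.599 q [-0.55  0.19  0.49  1.73 -0.09  1.25 -0.12]
head -4.3 turn [0.0, -0.0, 0.1] shift [80.8, -38.2, 25.1]
head 175.7 turn [-180.0, -0.1, -0.0] shift [80.8, -38.2, 25.1]
```

```bash
python3 -m inch '[[[0,0,0],[40,-20,13],0.4],[[0,0,0],[81,-40,24],0.4],[[0,0,0],[81,-40,24],0.4],[[0,0,0],[81,-40,24],0.4]]'; python3 - <<'E'
from h import *
from workcell import camera
st();goal((.571,-.0185,.068),-4.3)
for n,b in(("top",(290,120,410,230)),("side",(270,140,430,280))):
    c=camera(n);np.savez(n+"1.npz",**c);crop(c,*b,5,f"pics/{n}1.png")
E
```

```text
clock: 1.85
position: [0.571, -0.0189, 0.1207]
ee_rot: [0.026, 0.707, -0.027, 0.707]
ft_force: [-0.1, -0.1, -0.4]
grip_width: 0.599
t 1.85 p [ 0.571  -0.0189  0.1207] zhead -4.3 tilt [-0.    -0.001 -1.   ] F [-0.1 -0.1 -0.4] T [ 0.02 -0.02  0.02] g 0.599 q [-0.47  0.32  0.5   1.76 -0.17  1.1   0.02]
head -4.3 turn [0.0, -0.0, 0.0] shift [52.7, 0.4, -0.0]
head 175.7 turn [-180.0, -0.1, -0.0] shift [52.7, 0.4, -0.0]
```

View pics/side1.png

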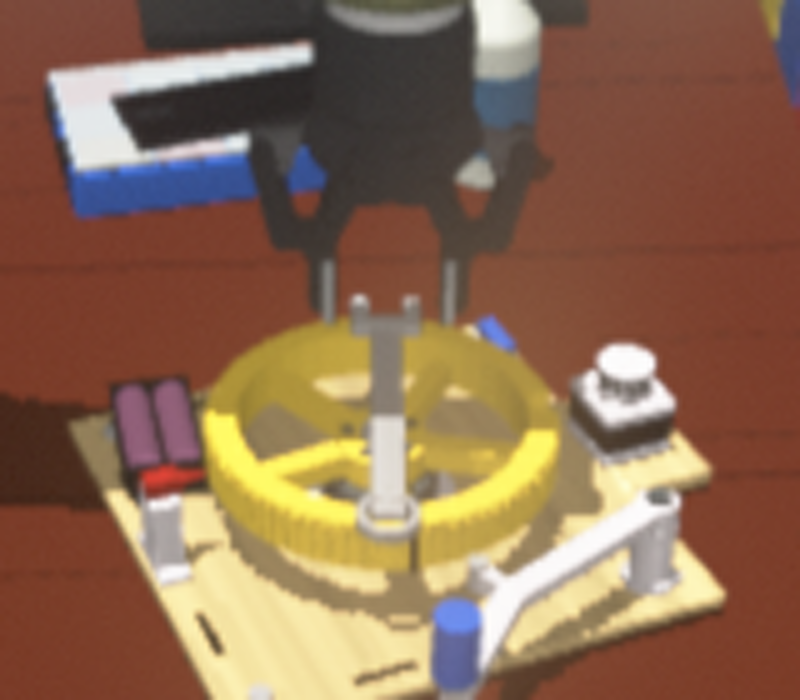

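View pics/top1.png

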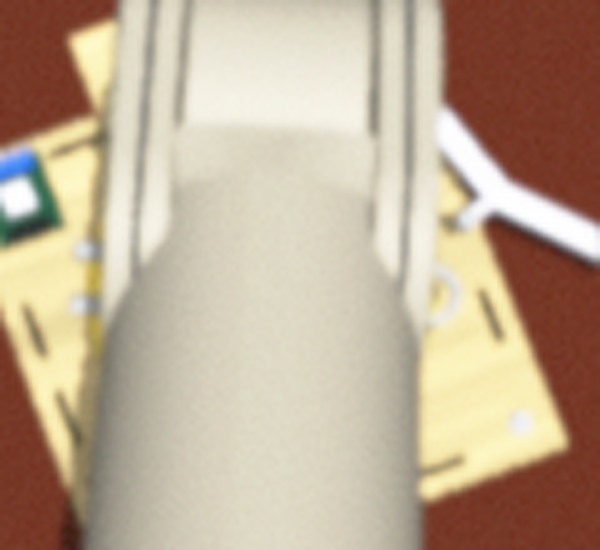

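Candidates: the silver spanner on the pulley at top (340,178), the green one at (232,312), the brown one at (358,82) and a smaller silver one at (448,311). I choose the one on the pulley; the crop shows it lying across the rim with the fingers straddling the shank.

```bash
python3 -m inch '[[[0,0,0],[30,0,0],0.4],[[0,0,0],[52.5,0,0],0.4],[[0,0,0],[52.5,0,0],0.4],[[0,0,0],[52.5,0,0],1],[[0,0,0],[52.5,0,0],1],[[0,0,0],[52.5,0,0],1],[[0,0,0],[52.5,0,0],1]]' 60; python3 - <<'E'
from h import *
from workcell import camera
st()
c=camera("side");crop(c,270,140,430,280,5,f"pics/s2.png")
E
```

```text
clock: 2.82
position: [0.5724, -0.0182, 0.0706]
ee_rot: [0.026, 0.705, -0.026, 0.708]
ft_force: [-2.0, 1.1, 7.2]
grip_width: 0.173
t 2.83 p [ 0.5724 -0.0182  0.0706] zhead -4.2 tilt [ 0.004  0.001 -1.   ] F [-2.   1.1  7.2] T [ 0.11  0.54 -0.05] g 0.173 q [-0.45  0.39  0.48  1.81 -0.21  1.    0.05]
```

View pics/s2.png

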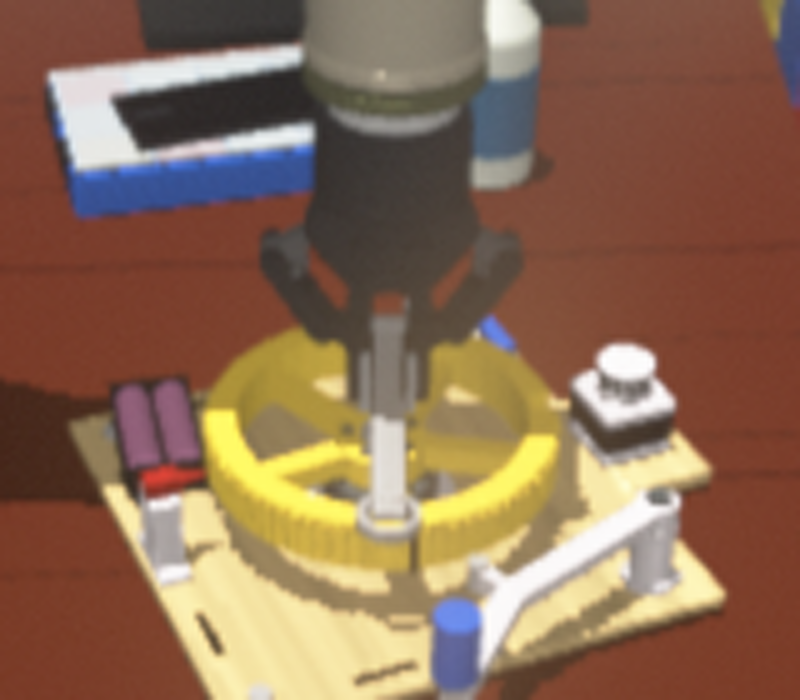

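```bash
python3 -m inch '[[[0,0,0],[-20,0,0],1],[[0,0,0],[-60,0,0],1],[[0,0,0],[-90,0,0],1],[[0,0,0],[-90,0,0],1],[[0,0,0],[-90,0,0],1]]' 80; python3 - <<'E'
from h import *
from workcell import camera
st()
c=camera("side");np.savez("side3.npz",**c);crop(c,270,100,430,260,5,f"pics/s3.png")
E
```

```text
clock: 3.5
position: [0.5718, -0.0182, 0.1602]
ee_rot: [0.026, 0.705, -0.026, 0.708]
ft_force: [-1.1, 0.4, -1.1]
grip_width: 0.167
t 3.5 p [ 0.5718 -0.0182  0.1602] zhead -4.2 tilt [ 0.003  0.001 -1.   ] F [-1.1  0.4 -1.1] T [ 0.03  0.07 -0.  ] g 0.167 q [-0.48  0.28  0.51  1.73 -0.15  1.17  0.  ]
```

View pics/s3.png

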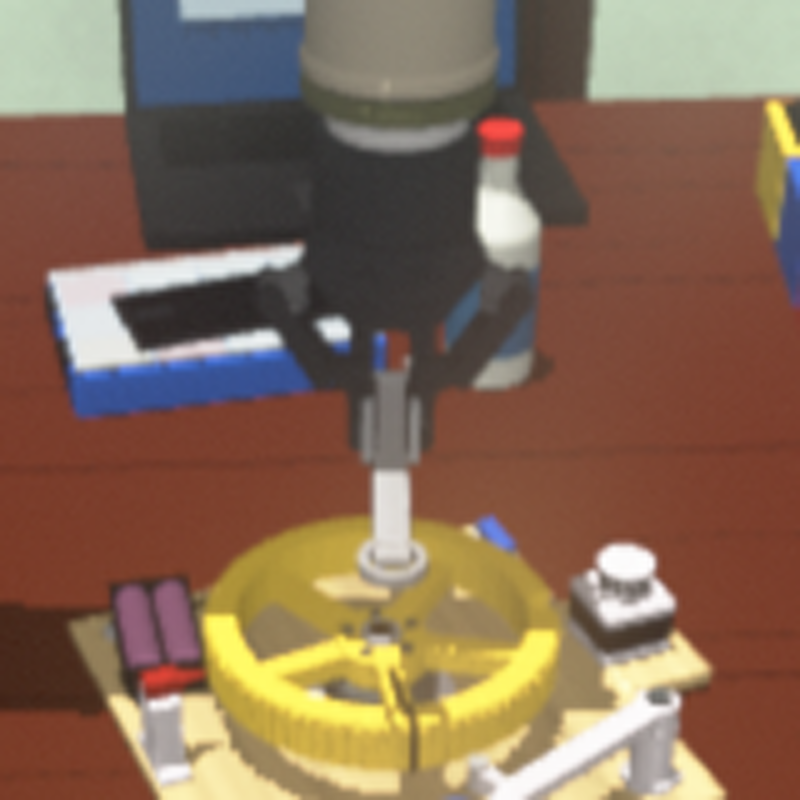

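```bash
python3 - <<'E'
from h import *
c=np.load("side3.npz")
for z in(.14,.15,.162,.17):
    u=w2pix(c,[(.5645,-.117,z)])[0];print(z,(u-[270,100])*5)
o=cur();Rc=o
# lane centre for spanner origin; TCP is 15 mm toward jaw from spanner origin
a=np.radians(7.4);d=np.array([np.cos(a),np.sin(a)])
l=np.array([.4459,-.3718])+(-.0365)*np.array([-d[1],d[0]]);print("lane",l);g=l+.015*d;print(g)
goal((*g,.16),-4.2-78.3)
E
```

```text
0.14 [388.43884072 607.78444082]
0.15 [388.92418975 589.94764235]
0.162 [389.51396465 568.25293453]
0.17 [389.91167867 553.61058476]
lane [ 0.45060104 -0.407996  ]
[ 0.46547611 -0.40606406]
head -82.5 turn [78.3, 0.1, -0.1] shift [-0.8, -394.6, -77.4]
head 97.5 turn [-101.7, 0.1, 0.1] shift [-0.8, -394.6, -77.4]
```

```bash
python3 -m inch '[[[8,0,0],[0,-40,-8],1],[[18,0,0],[0,-90,-18],1],[[28,0,0],[0,-140,-28],1],[[38,0,0],[0,-190,-38],1],[[48,0,0],[0,-240,-48],1],[[58,0,0],[0,-300,-58],1],[[68,0,0],[0,-350,-68],1],[[78.3,0,0],[0,-394.5,-77.5],1],[[78.3,0,0],[0,-394.5,-77.5],1],[[78.3,0,0],[0,-394.5,-77.5],1]]'; python3 - <<'E'
from h import *
from workcell import camera
st()
for n,b in(("top",(420,150,540,290)),("side",(200,180,400,400))):
    c=camera(n);np.savez(n+"4.npz",**c);crop(c,*b,4 if n=="top" else 3,f"pics/{n}4.png")
goal((.4655,-.4060,.03),-82.5)
E
```

```text
clock: 4.8
position: [0.4653, -0.4052, 0.1582]
ee_rot: [0.467, 0.532, -0.465, 0.532]
ft_force: [0.0, 0.7, -2.3]
grip_width: 0.166
t 4.8 p [ 0.4653 -0.4052  0.1582] zhead -82.4 tilt [ 0.001  0.002 -1.   ] F [ 0.   0.7 -2.3] T [ 0.02  0.01 -0.04] g 0.166 q [-0.02  0.48  0.88  1.61 -0.39  1.23 -0.5 ]
head -82.5 turn [0.2, -0.1, -0.1] shift [128.6, -1.0, 1.6]
head 97.5 turn [-179.8, 0.2, -0.1] shift [128.6, -1.0, 1.6]
```

View pics/side4.png

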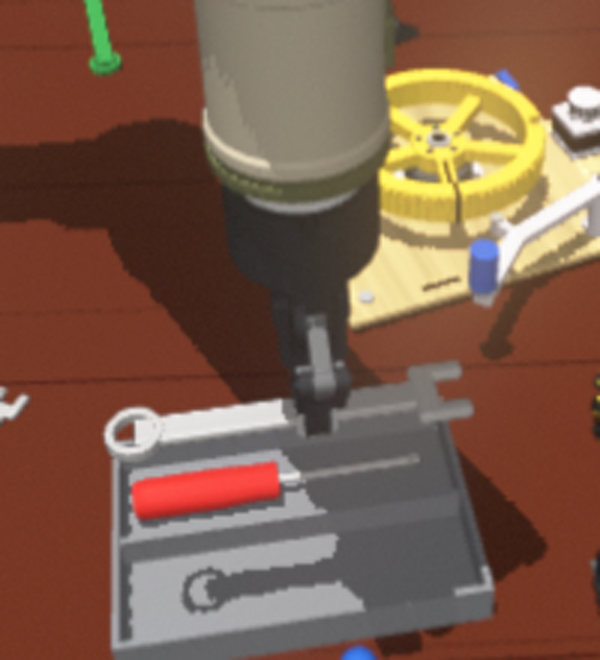

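View pics/top4.png

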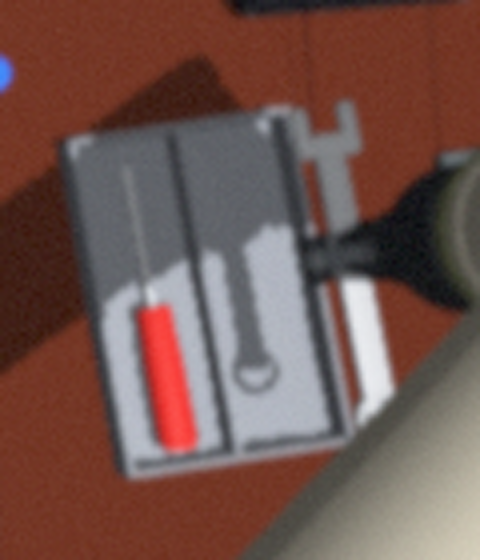

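```bash
python3 - <<'E'
from h import *
c=np.load("top4.npz")
m=pix2w(c,420+323/4,150+107/4,.165);print("jaw tip",m)
a=np.radians(7.4);d=np.array([np.cos(a),np.sin(a)]);n=np.array([-d[1],d[0]])
v=m[:2]-np.array([.4459,-.3718]);print("tray coords",v@d,v@n)
s=pix2w(c,420+(323+352)/2/4,150+(165+165)/2/4,.168);print(s)
s=pix2w(c,420+(344+378)/2/4,150+290/4,.168);v=s[:2]-np.array([.4459,-.3718]);print("shank tray",v@d,v@n)
E
```

```text
jaw tip [ 0.54724474 -0.39699285  0.165     ]
tray coords 0.09725593127791747 -0.03803577811622644
[ 0.51280555 -0.40167648  0.168     ]
shank tray -0.010459349411217423 -0.03718451544833571
```

```bash
python3 -m inch '[[[0,0,0],[40,-1,1],1],[[0,0,0],[90,-1,1],1],[[0,0,0],[130,-1,1],1],[[0,0,0],[145,-1,1],1],[[0,0,0],[149,-1,1],1],[[0,0,0],[149,-1,1],1]]'; python3 -c "
from h import *
st()"
```

```text
clock: 5.65
position: [0.4663, -0.4058, 0.0109]
ee_rot: [0.466, 0.532, -0.464, 0.533]
ft_force: [-0.4, 0.4, -1.2]
grip_width: 0.163
t 5.65 p [ 0.4663 -0.4058  0.0109] zhead -82.3 tilt [ 0.003  0.001 -1.   ] F [-0.4  0.4 -1.2] T [ 0.03 -0.01 -0.01] g 0.163 q [ 0.07  0.65  0.76  1.72 -0.53  0.98 -0.41]
```

```bash
python3 -m inch '[[[0,0,0],[3,0,0],1],[[0,0,0],[6,0,0],1],[[0,0,0],[6,0,0],1]]'; python3 -c "
from h import *
st()"
```

```text
clock: 6.02
position: [0.4664, -0.4057, 0.005]
ee_rot: [0.466, 0.532, -0.464, 0.533]
ft_force: [0.4, -0.7, -2.0]
grip_width: 0.165
t 6.03 p [ 0.4664 -0.4057  0.005 ] zhead -82.3 tilt [ 0.004  0.001 -1.   ] F [ 0.4 -0.7 -2. ] T [-0.   -0.01 -0.01] g 0.165 q [ 0.07  0.66  0.75  1.73 -0.53  0.97 -0.4 ]
```

```bash
python3 -m inch '[[[0,0,0],[0,0,0],0.7],[[0,0,0],[0,0,0],0.7],[[0,0,0],[0,0,0],0.7],[[0,0,0],[-20,0,0],0.7],[[0,0,0],[-60,0,0],0.7],[[0,0,0],[-120,0,0],0.7],[[0,0,0],[-150,0,0],0.7]]'; python3 - <<'E'
from h import *
from workcell import camera
st()
for n,b in(("top",(420,150,540,290)),("side",(200,180,400,400))):
    c=camera(n);np.savez(n+"5.npz",**c);crop(c,*b,4 if n=="top" else 3,f"pics/{n}5.png")
E
```

```text
clock: 6.9
position: [0.4662, -0.4071, 0.1597]
ee_rot: [0.467, 0.53, -0.464, 0.535]
ft_force: [1.0, -0.2, -1.2]
grip_width: 0.296
t 6.9 p [ 0.4662 -0.4071  0.1597] zhead -82.4 tilt [ 0.007 -0.002 -1.   ] F [ 1.  -0.2 -1.2] T [-0.06 -0.01 -0.01] g 0.296 q [-0.02  0.48  0.88  1.61 -0.39  1.23 -0.5 ]
```

View pics/side5.png

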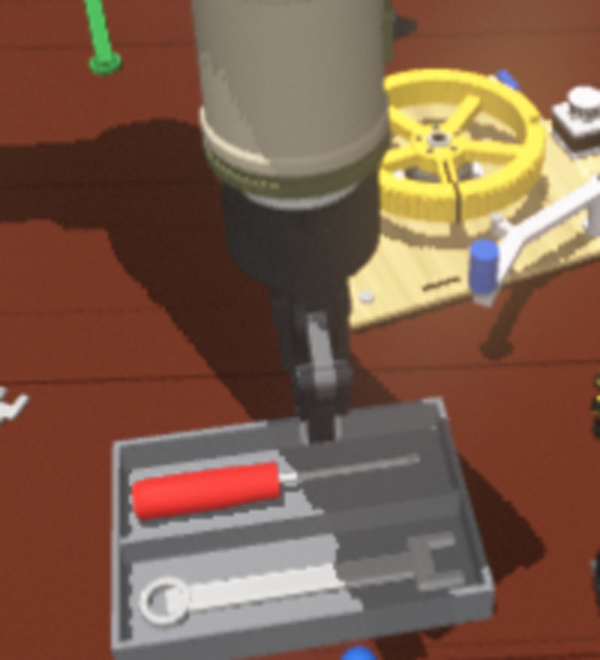

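View pics/top5.png

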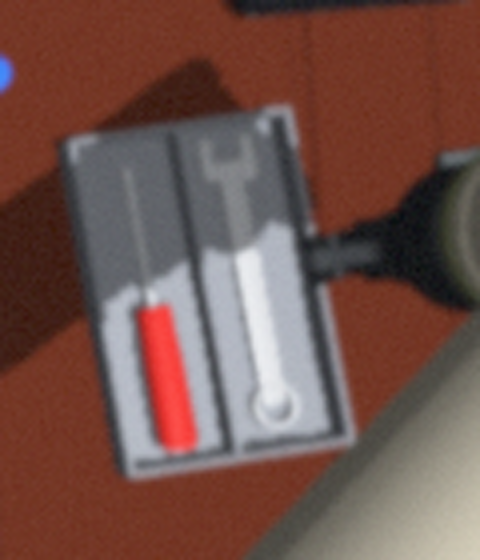

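The spanner lies flat in the empty lane (ring near top (489,251), jaw near (477,190)). Now the pulley.

```bash
python3 - <<'E'
from h import *
c=np.load("top5.npz");crop(c,280,110,430,250,5,"pics/p5.png")
E
```

```text
(no output)
```

View pics/p5.png

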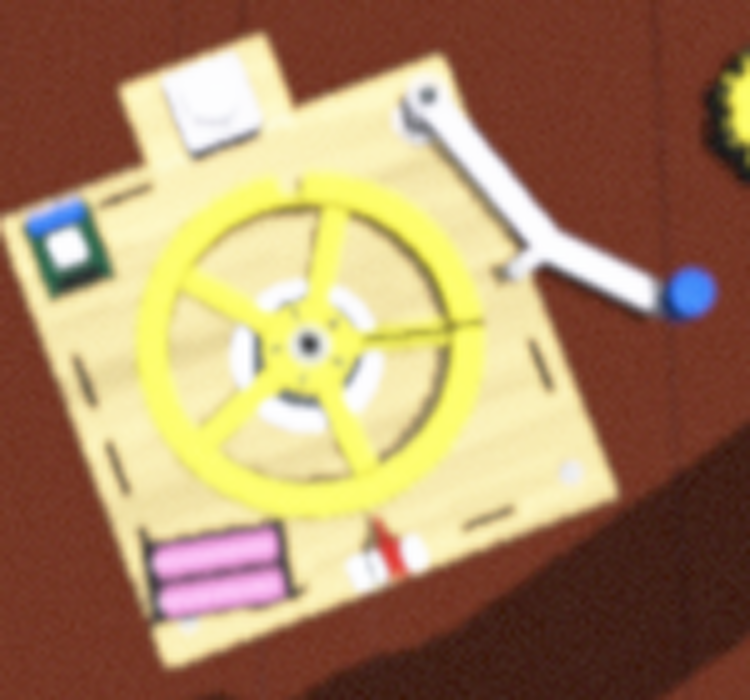

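```bash
python3 - <<'E'
from h import *
c=np.load("top5.npz")
q=lambda x,y,z:pix2w(c,280+(x-2)/5,110+(y-2)/5,z)[:2]
h=q(309,345,.062);print("hub",h)
ang=lambda v:np.degrees(np.arctan2(v[1],v[0]))
for p in((467,324),(483,321),(450,327),(420,330)):
    m=q(*p,.072 if p[0]>440 else .058);print("mark",m,ang(m-h),np.linalg.norm(m-h))
s=q(294,186,.072);print("slot",ang(s-h))
p=q(377,520,.063);print("pointer",ang(p-h),np.linalg.norm(p-h))
mo=q(215,92,.066);print("motor",ang(mo-h),np.linalg.norm(mo-h))
k=q(690,292,.107);print("knob",k)
# rim circle fit
hsv=cv2.cvtColor(c["pixels"],cv2.COLOR_RGB2HSV)
m=((hsv[...,0]>26)&(hsv[...,0]<34)&(hsv[...,1]>140)&(hsv[...,2]>100)).astype(np.uint8);m[:, :300]=0;m[:,380:]=0;m[:140]=0;m[218:]=0
ys,xs=np.nonzero(m);P=np.array([pix2w(c,u,v,.072)[:2] for u,v in zip(xs,ys)])
print(cv2.minEnclosingCircle(P.astype(np.float32)))
E
```

```text
hub [ 0.56749072 -0.02966039]
mark [ 0.5746468  -0.11074641] -84.95654434482988 0.08140117754889548
mark [ 0.57595883 -0.11902475] -84.58685226465421 0.08976467361544094
mark [ 0.57335023 -0.10195677] -85.36639449113882 0.07253344075135867
mark [ 0.5741876  -0.08784589] -83.43441509143516 0.05856961424602597
slot 3.806731965657165
pointer -160.82575114318655 0.09710090399774983
motor 18.504809934975363 0.14143883066816684
knob [ 0.58248566 -0.21789449]
((0.5660134553909302, -0.029611608013510704), 0.08736085891723633)
```

```bash
python3 -c "
from h import *
st();goal((.4881,-.0113,.14),-13)"
```

```text
t 7.0 p [ 0.467  -0.4076  0.1602] zhead -82.3 tilt [ 0.009 -0.003 -1.   ] F [-0.2 -0.3  0.1] T [-0.02 -0.01 -0.02] g 0.298 q [-0.02  0.48  0.88  1.61 -0.39  1.23 -0.5 ]
head -13 turn [-69.3, 0.5, -0.3] shift [19.3, 73.6, -390.0]
head 167 turn [110.7, -0.3, -0.6] shift [19.3, 73.6, -390.0]
```

```bash
python3 -m inch '[[[-8,0,0],[2,8,-40],0.45],[[-18,0,0],[4,18,-95],0.45],[[-28,0,0],[6,28,-150],0.45],[[-38,0,0],[8,38,-205],0.45],[[-48,0,0],[10,48,-260],0.45],[[-58,0,0],[14,58,-315],0.45],[[-69.3,0.5,0],[19,68,-360],0.45],[[-69.3,0.5,-0.3],[19,73.6,-390],0.45],[[-69.3,0.5,-0.3],[19,73.6,-390],0.45],[[-69.3,0.5,-0.3],[19,73.6,-390],0.45]]'; python3 - <<'E'
from h import *
from workcell import camera
st();goal((.4881,-.0113,.056),-13)
c=camera("side");crop(c,270,140,430,280,5,f"pics/s6.png")
E
```

```text
clock: 8.25
position: [0.488, -0.0123, 0.1405]
ee_rot: [0.081, 0.702, -0.081, 0.703]
ft_force: [0.6, 0.2, 0.2]
grip_width: 0.549
t 8.25 p [ 0.488  -0.0123  0.1405] zhead -13.1 tilt [ 0. -0. -1.] F [0.6 0.2 0.2] T [-0.   -0.04  0.01] g 0.549 q [-0.61  0.1   0.57  1.96 -0.06  1.1  -0.24]
head -13 turn [-0.1, 0.0, 0.0] shift [84.5, 1.0, -0.1]
head 167 turn [179.9, 0.0, -0.0] shift [84.5, 1.0, -0.1]
```

View pics/s6.png

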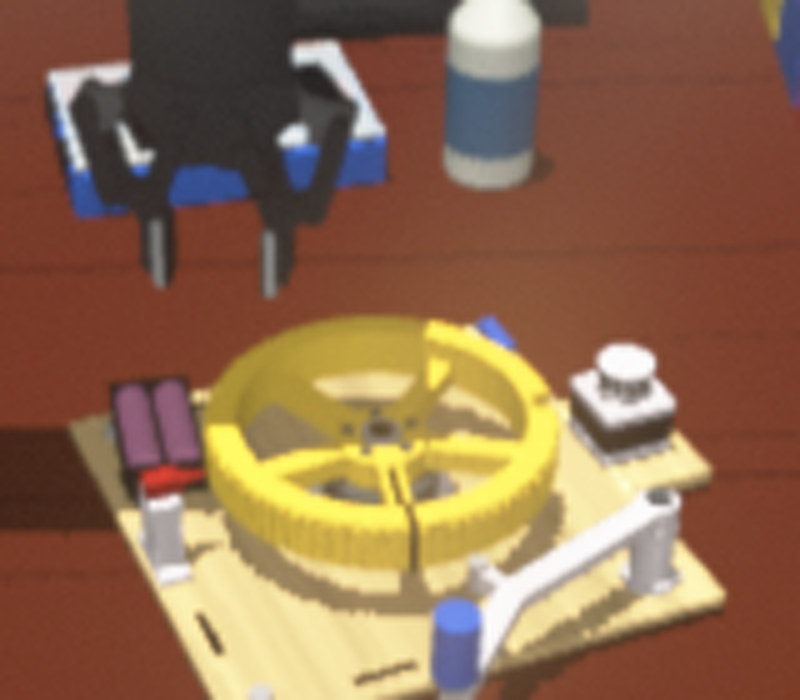

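```bash
python3 -m inch '[[[0,0,0],[40,1,0],0.45],[[0,0,0],[70,1,0],0.45],[[0,0,0],[84,1,0],0.45],[[0,0,0],[84,1,0],0.45],[[0,0,0],[84,1,0],1],[[0,0,0],[84,1,0],1],[[0,0,0],[84,1,0],1],[[0,0,0],[84,1,0],1]]' 30; python3 - <<'E'
from h import *
from workcell import camera
st()
c=camera("side");crop(c,270,140,430,280,5,f"pics/s7.png")
o=cur();Rc=R.from_quat(o["ee_rot"]);p=o["position"]
C=np.array([.568,-.0297,p[2]])
for a in range(-7,-78,-7):
    r=R.from_rotvec([0,0,a],degrees=True)
    t=C+r.apply(p-C); print(a,(Rc.inv()*r*Rc).as_rotvec(degrees=True).round(1).tolist(),(Rc.inv().apply(t-p)*1000).round(1).tolist())
print(np.linalg.norm((p-C)[:2]))
E
```

```text
clock: 9.3
position: [0.4889, -0.0114, 0.0576]
ee_rot: [0.081, 0.702, -0.081, 0.703]
ft_force: [-2.2, -0.5, 5.7]
grip_width: 0.184
t 9.3 p [ 0.4889 -0.0114  0.0576] zhead -13.1 tilt [ 0.002  0.001 -1.   ] F [-2.2 -0.5  5.7] T [0.02 0.43 0.16] g 0.184 q [-0.58  0.23  0.56  2.03 -0.16  0.92 -0.16]
-7 [7.0, -0.0, -0.0] [0.0, 9.9, 0.6]
-14 [14.0, -0.0, -0.0] [0.0, 19.7, 2.4]
-21 [21.0, -0.0, -0.0] [0.0, 29.1, 5.3]
-28 [28.0, -0.0, -0.0] [0.1, 38.1, 9.4]
-35 [35.0, -0.0, -0.1] [0.1, 46.6, 14.6]
-42 [42.0, -0.0, -0.1] [0.1, 54.4, 20.7]
-49 [49.0, -0.0, -0.1] [0.1, 61.4, 27.8]
-56 [56.0, -0.1, -0.1] [0.1, 67.4, 35.6]
-63 [63.0, -0.1, -0.1] [0.1, 72.5, 44.2]
-70 [70.0, -0.1, -0.1] [0.2, 76.4, 53.2]
-77 [77.0, -0.1, -0.1] [0.2, 79.3, 62.7]
0.08121029809909648
```

View pics/s7.png

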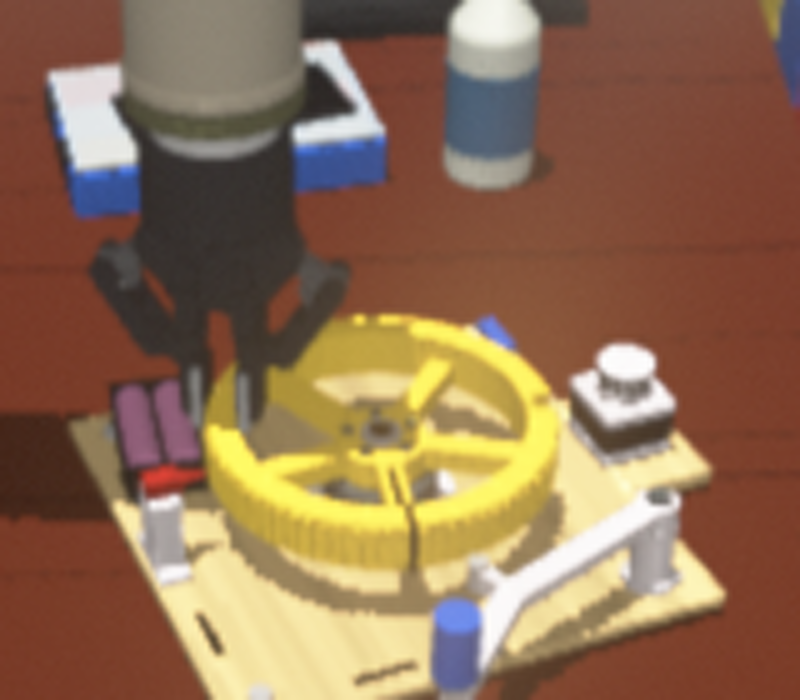

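```bash
python3 -m inch '[[[3.5,0,0],[0,5,0.2],1],[[7,0,0],[0,9.9,0.6],1],[[14,0,0],[0,19.7,2.4],1],[[21,0,0],[0,29.1,5.3],1],[[28,0,0],[0,38.1,9.4],1],[[35,0,0],[0,46.6,14.6],1],[[35,0,0],[0,46.6,14.6],1]]' 40; python3 - <<'E'
from h import *
from workcell import camera
st()
c=camera("side");crop(c,270,140,430,280,5,f"pics/s8.png")
o=cur();Rc=R.from_quat(o["ee_rot"]);p=o["position"]
C=np.array([.568,-.0297,p[2]]);print(np.linalg.norm((p-C)[:2]),np.degrees(np.arctan2(*(p-C)[1::-1])))
for a in range(-7,-50,-7):
    r=R.from_rotvec([0,0,a],degrees=True)
    t=C+r.apply(p-C); print(a,(Rc.inv().apply(t-p)*1000).round(1).tolist())
E
```

```text
clock: 10.22
position: [0.5137, 0.0314, 0.0578]
ee_rot: [0.288, 0.645, -0.287, 0.646]
ft_force: [-1.1, 2.2, -2.6]
grip_width: 0.178
t 10.22 p [0.5137 0.0314 0.0578] zhead -48.0 tilt [ 0.002  0.001 -1.   ] F [-1.1  2.2 -2.6] T [ 0.53  0.17 -0.05] g 0.178 q [-0.7   0.3   0.63  1.97 -0.22  0.94 -0.8 ]
0.08169963217334614 131.85925037060363
-7 [0.0, 10.0, 0.6]
-14 [0.0, 19.8, 2.5]
-21 [0.1, 29.3, 5.5]
-28 [0.1, 38.3, 9.7]
-35 [0.1, 46.8, 14.9]
-42 [0.1, 54.6, 21.2]
-49 [0.1, 61.6, 28.3]
```

View pics/s8.png

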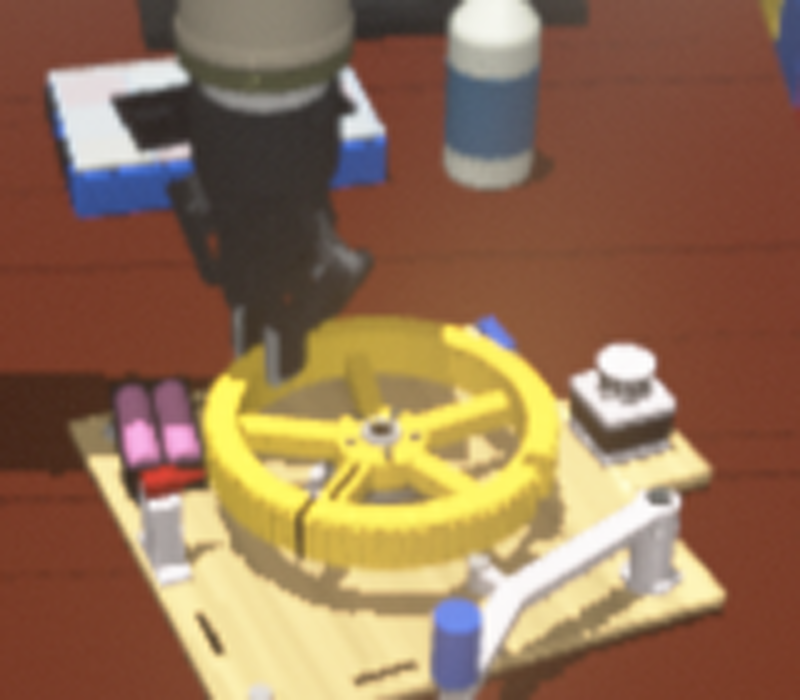

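```bash
python3 -m inch '[[[3.5,0,0],[0,5,0.2],1],[[7,0,0],[0,10,0.6],1],[[14,0,0],[0,19.8,2.5],1],[[21,0,0],[0,29.3,5.5],1],[[28,0,0],[0,38.3,9.7],1],[[35,0,0],[0,46.8,14.9],1],[[41,0,0],[0,53.5,20.3],1],[[41,0,0],[0,53.5,20.3],1],[[41,0,0],[0,53.5,20.3],1]]'; python3 - <<'E'
from h import *
from workcell import camera
st()
for n,b in(("top",(280,110,430,250)),("side",(270,170,430,290))):
    c=camera(n);np.savez(n+"9.npz",**c);crop(c,*b,5,f"pics/{n}9.png")
E
```

```text
clock: 11.4
position: [0.5665, 0.0526, 0.0579]
ee_rot: [0.495, 0.506, -0.493, 0.505]
ft_force: [1.7, 5.5, -5.6]
grip_width: 0.178
t 11.4 p [0.5665 0.0526 0.0579] zhead -88.7 tilt [ 0.001  0.002 -1.   ] F [ 1.7  5.5 -5.6] T [ 1.13 -0.23 -0.03] g 0.178 q [-0.77  0.45  0.73  1.83 -0.36  0.99 -1.44]
```

View pics/side9.png

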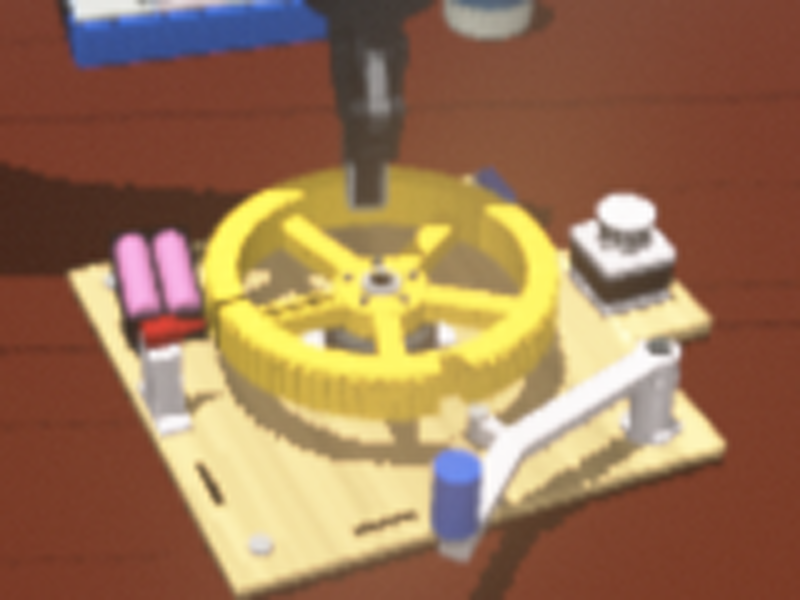

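View pics/top9.png

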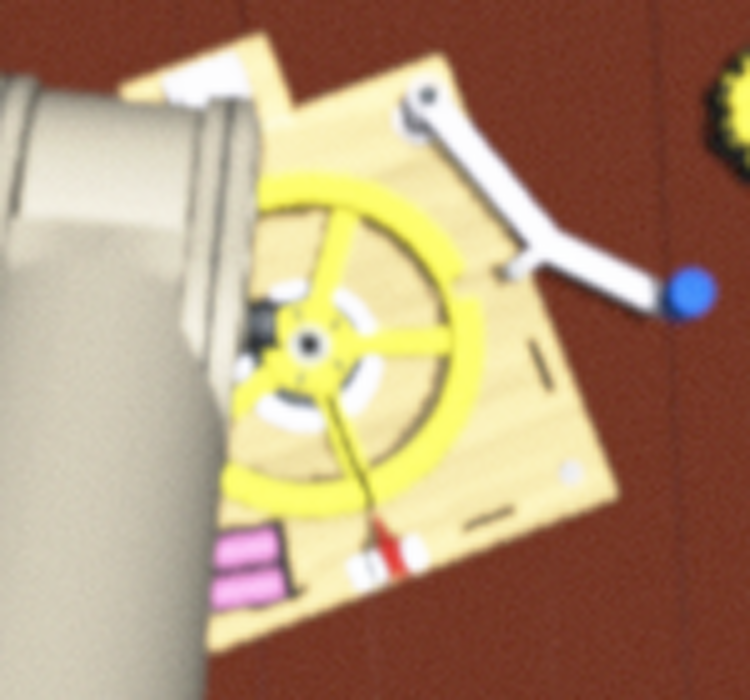

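```bash
python3 - <<'E'
from h import *
c=np.load("top9.npz");crop(c,335,180,375,225,14,"pics/z9.png")
E
```

```text
(no output)
```

View pics/z9.png

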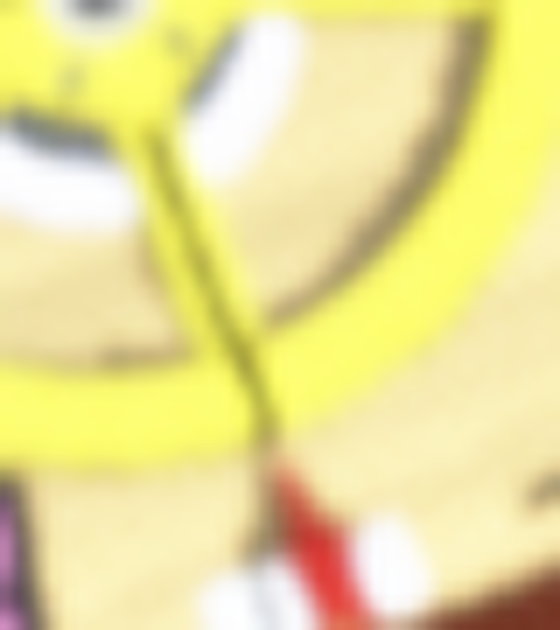

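```bash
python3 - <<'E'
from h import *
c=np.load("top9.npz");h=np.array([.5675,-.0297])
q=lambda x,y,z:pix2w(c,335+(x-6.5)/14,180+(y-6.5)/14,z)[:2]
ang=lambda v:np.degrees(np.arctan2(v[1],v[0]))
for n,x,y,z in(("m1",255,375,.072),("m2",263,402,.072),("m3",272,435,.072),("sp",160,150,.058),("sp2",240,335,.058),("tip",282,470,.063),("base",345,612,.066)):
    p=q(x,y,z);print(n,ang(p-h),np.linalg.norm(p-h))
print(ang(q(240,335,.058)-q(160,150,.058)),ang(q(345,612,.066)-q(282,470,.063)))
# side view mark & pointer
c=np.load("side9.npz")
q=lambda x,y,z:pix2w(c,270+(x-2)/5,170+(y-2)/5,z)[:2]
for n,x,y,z in(("mo",213,306,.072),("mi",248,294,.072),("tip",205,327,.063)):
    p=q(x,y,z);print(n,ang(p-h),np.linalg.norm(p-h))
for a in(-160,-161,-162):
  d=np.array([np.cos(np.radians(a)),np.sin(np.radians(a))])
  print(a,((w2pix(c,[[*(h+d*r),.072] for r in(.074,.082,.09)])-[270,170])*5+2).round().tolist(),((w2pix(c,[[*(h+d*.094),.063]])-[270,170])*5+2).round().tolist())
E
```

```text
m1 -160.39535833846608 0.07792047922983354
m2 -160.71168249878795 0.08302626714860306
m3 -161.13388027004822 0.08921357539496406
sp -160.10604338724897 0.03220573717696608
sp2 -159.31301533891798 0.06954342417973436
tip -161.037456289585 0.09562393946019523
base -160.4744714530258 0.12392404182635339
-158.62909737930804 -158.57322657417822
mo -160.77757069895787 0.08911818406630777
mi -162.7926213578494 0.06968546673178531
tip -158.73810292840255 0.09490291368863883
-160 [[242.0, 300.0], [227.0, 304.0], [212.0, 308.0]] [[205.0, 324.0]]
-161 [[241.0, 299.0], [226.0, 302.0], [211.0, 306.0]] [[204.0, 322.0]]
-162 [[240.0, 297.0], [225.0, 301.0], [210.0, 304.0]] [[203.0, 320.0]]
```

```bash
python3 -m inch '[[[0,0,0],[0,0,0],0.55],[[0,0,0],[0,0,0],0.55],[[0,0,0],[0,0,0],0.55],[[0,0,0],[-30,0,0],0.55],[[0,0,0],[-80,0,0],0.55],[[0,0,0],[-110,0,0],0.45],[[0,0,0],[-110,0,0],0.45]]'; python3 - <<'E'
from h import *
st();goal((.5825,-.2185,.16),-51)
E
```

```text
clock: 12.38
position: [0.5677, 0.0522, 0.1703]
ee_rot: [0.497, 0.505, -0.492, 0.506]
ft_force: [-0.6, 0.2, -0.6]
grip_width: 0.548
t 12.38 p [0.5677 0.0522 0.1703] zhead -88.7 tilt [ 0.006  0.004 -1.   ] F [-0.6  0.2 -0.6] T [0.01 0.05 0.01] g 0.548 q [-0.84  0.31  0.8   1.73 -0.24  1.2  -1.52]
head -51 turn [-37.7, -0.1, -0.4] shift [9.4, 8.7, 271.0]
head 129 turn [142.3, -0.5, 0.1] shift [9.4, 8.7, 271.0]
```

```bash
python3 -m inch '[[[-6,0,0],[0,0,40],0.45],[[-14,0,0],[0,2,95],0.45],[[-22,0,0],[2,4,150],0.45],[[-30,0,0],[5,6,205],0.45],[[-37.7,0,-0.4],[9,9,250],0.45],[[-37.7,0,-0.4],[9.4,8.7,271],0.45],[[-37.7,0,-0.4],[9.4,8.7,271],0.45],[[-37.7,0,-0.4],[9.4,8.7,271],0.45]]'; python3 - <<'E'
from h import *
from workcell import camera
st();goal((.5825,-.2185,.079),-51)
for n,b in(("top",(280,110,430,250)),("side",(270,150,430,290))):
    c=camera(n);np.savez(n+"10.npz",**c);crop(c,*b,5,f"pics/{n}10.png")
E
```

```text
clock: 13.38
position: [0.5825, -0.2174, 0.1594]
ee_rot: [0.305, 0.639, -0.304, 0.638]
ft_force: [0.3, 0.8, -0.9]
grip_width: 0.549
t 13.38 p [ 0.5825 -0.2174  0.1594] zhead -51.0 tilt [-0.002  0.002 -1.   ] F [ 0.3  0.8 -0.9] T [ 0.03 -0.05  0.01] g 0.549 q [-0.28  0.45  0.74  1.59 -0.32  1.23 -0.37]
head -51 turn [0.0, -0.1, 0.0] shift [80.4, -0.7, 1.1]
head 129 turn [-180.0, -0.0, -0.2] shift [80.4, -0.7, 1.1]
```

View pics/side10.png

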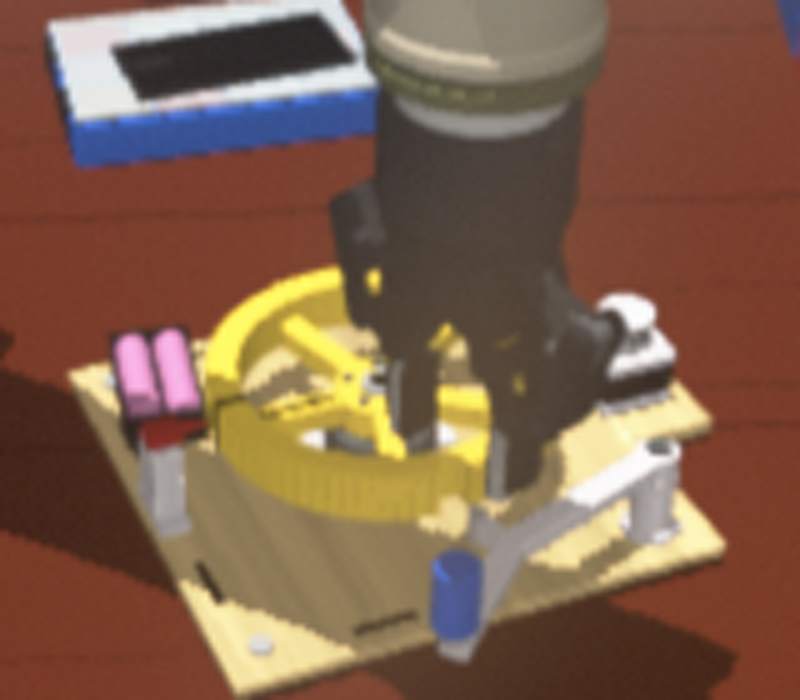

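View pics/top10.png

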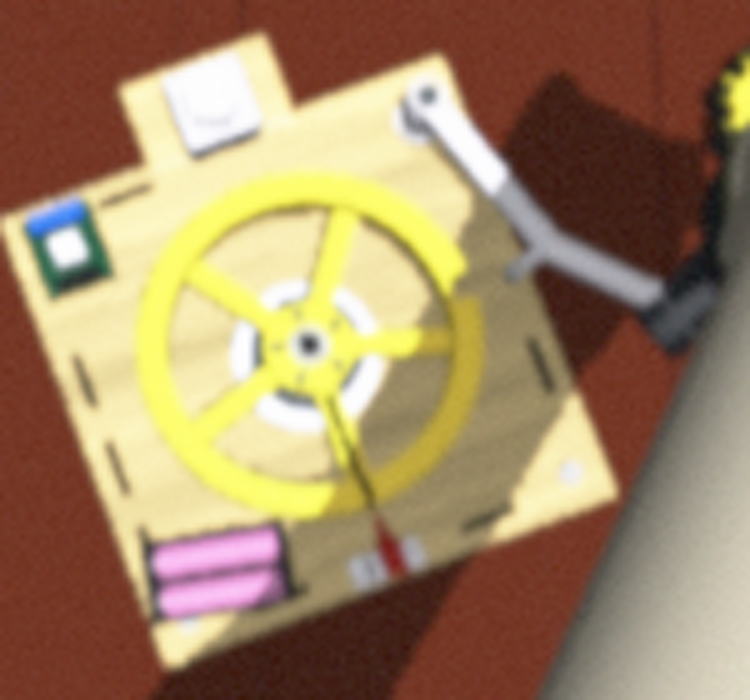

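```bash
python3 - <<'E'
from h import *
c=np.load("side10.npz");print(pix2w(c,270+(457-2)/5,150+(563-2)/5,.107))
E
python3 -m inch '[[[0,0,0],[30,-0.7,1.1],0.45],[[0,0,0],[60,-0.7,1.1],0.45],[[0,0,0],[80,-0.7,1.1],0.45],[[0,0,0],[80,-0.7,1.1],0.45]]'; python3 -c "
from h import *
st()"
```

```text
[ 0.58432675 -0.21758405  0.107     ]
clock: 13.98
position: [0.5823, -0.2171, 0.0786]
ee_rot: [0.304, 0.64, -0.303, 0.637]
ft_force: [0.0, 0.0, 0.1]
grip_width: 0.549
t 13.97 p [ 0.5823 -0.2171  0.0786] zhead -50.9 tilt [-0.003  0.002 -1.   ] F [0.  0.  0.1] T [-0.05  0.   -0.  ] g 0.549 q [-0.25  0.53  0.7   1.67 -0.38  1.09 -0.32]
```

Agreed with the side view, no contact on descent. Close on the knob.

```bash
python3 -m inch '[[[0,0,0],[0,0,0],1],[[0,0,0],[0,0,0],1],[[0,0,0],[0,0,0],1],[[0,0,0],[0,0,0],1]]' 30; python3 - <<'E'
from h import *
st()
o=cur();Rc=R.from_quat(o["ee_rot"]);p=o["position"]
C=np.array([.6964,-.0960,p[2]]);v=p-C;print(np.linalg.norm(v[:2]),np.degrees(np.arctan2(v[1],v[0])))
for a in(-3,-6,-9,-12,-15,-16,-17,-18,-19,-20):
    r=R.from_rotvec([0,0,a],degrees=True)
    t=C+r.apply(v); print(a,(Rc.inv().apply(t-p)*1000).round(1).tolist(),t.round(4))
E
```

```text
clock: 14.48
position: [0.583, -0.2173, 0.0797]
ee_rot: [0.304, 0.639, -0.303, 0.638]
ft_force: [-0.1, 1.5, 6.2]
grip_width: 0.248
t 14.47 p [ 0.583  -0.2173  0.0797] zhead -50.8 tilt [-0.001  0.002 -1.   ] F [-0.1  1.5  6.2] T [0.08 0.04 0.02] g 0.248 q [-0.25  0.53  0.7   1.67 -0.38  1.09 -0.32]
0.16603478598259527 -133.06151259736515
-3 [0.0, -1.0, -8.6] [ 0.5768 -0.2112  0.0797]
-6 [0.0, -1.4, -17.3] [ 0.571  -0.2048  0.0797]
-9 [0.1, -1.5, -26.0] [ 0.5655 -0.1981  0.0797]
-12 [0.1, -1.1, -34.7] [ 0.5603 -0.1911  0.0797]
-15 [0.1, -0.2, -43.3] [ 0.5555 -0.1838  0.0797]
-16 [0.1, 0.2, -46.2] [ 0.554  -0.1814  0.0797]
-17 [0.1, 0.6, -49.1] [ 0.5525 -0.1789  0.0797]
-18 [0.1, 1.1, -51.9] [ 0.5511 -0.1763  0.0797]
-19 [0.1, 1.6, -54.8] [ 0.5497 -0.1738  0.0797]
-20 [0.2, 2.2, -57.6] [ 0.5484 -0.1712  0.0797]
```

```bash
python3 -m inch '[[[3,0,0],[0,-1,-8.6],1],[[6,0,0],[0,-1.4,-17.3],1],[[9,0,0],[0,-1.5,-26],1],[[12,0,0],[0,-1.1,-34.7],1],[[13.5,0,0],[0,-0.7,-39],1],[[15,0,0],[0,-0.2,-43.3],1],[[15,0,0],[0,-0.2,-43.3],1]]' 40; python3 - <<'E'
from h import *
st()
from workcell import camera
for n,b in(("top",(280,110,430,250)),("side",(270,150,430,290))):
    c=camera(n);np.savez(n+"11.npz",**c);crop(c,*b,5,f"pics/{n}11.png")
E
```

```text
clock: 15.35
position: [0.5555, -0.1837, 0.0799]
ee_rot: [0.385, 0.594, -0.384, 0.593]
ft_force: [-0.8, 0.2, 0.5]
grip_width: 0.241
t 15.35 p [ 0.5555 -0.1837  0.0799] zhead -65.8 tilt [-0.001  0.002 -1.   ] F [-0.8  0.2  0.5] T [ 0.11 -0.01  0.06] g 0.241 q [-0.37  0.47  0.77  1.77 -0.37  1.06 -0.61]
```

View pics/top11.png

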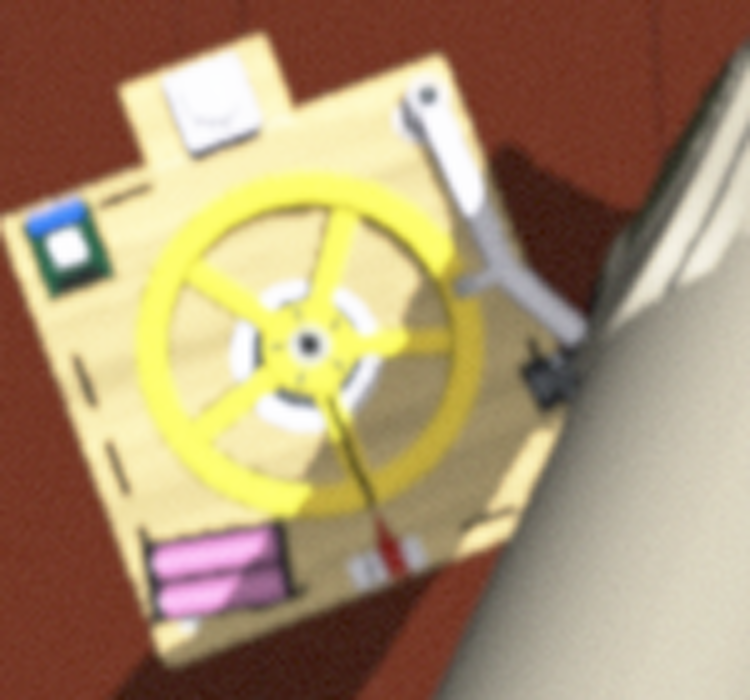

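View pics/side11.png

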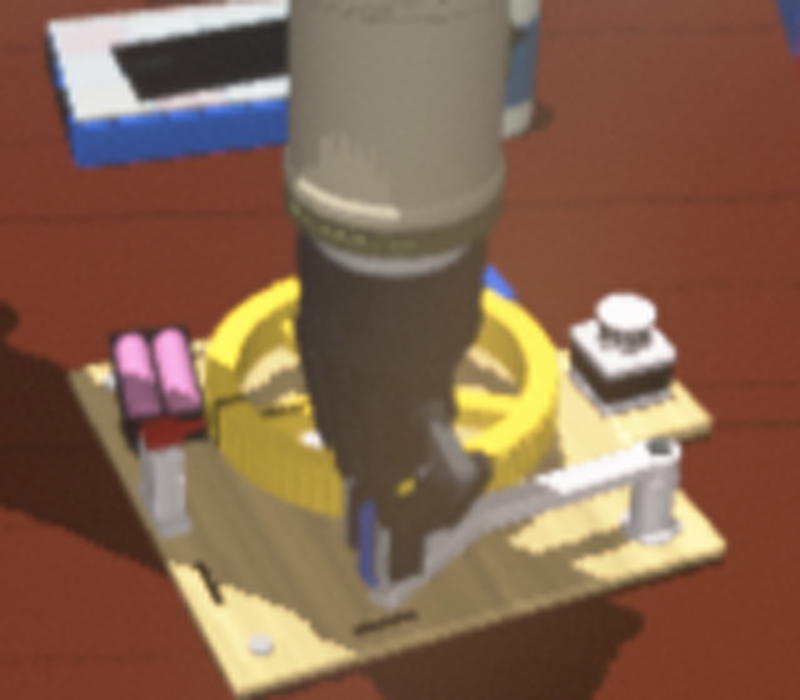

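```bash
cat > arc.py <<'E'
from h import *
import sys
st()
o=cur();Rc=R.from_quat(o["ee_rot"]);p=o["position"]
C=np.array([.6964,-.0960,p[2]]);v=p-C;print(np.linalg.norm(v[:2]),np.degrees(np.arctan2(v[1],v[0])))
for a in(-1,-2,-3,-4,-5):
    r=R.from_rotvec([0,0,a],degrees=True)
    t=C+r.apply(v); print(a,(Rc.inv().apply(t-p)*1000).round(1).tolist(),t.round(4))
E
python3 arc.py
```

```text
t 15.45 p [ 0.5556 -0.1838  0.0798] zhead -65.8 tilt [-0.001  0.002 -1.   ] F [-0.1  1.2  1. ] T [0.13 0.04 0.09] g 0.245 q [-0.37  0.47  0.77  1.77 -0.37  1.06 -0.61]
0.1659650775473196 -148.04311743573174
-1 [0.0, -0.4, -2.9] [ 0.5541 -0.1814  0.0798]
-2 [0.0, -0.7, -5.8] [ 0.5526 -0.1789  0.0798]
-3 [0.0, -0.9, -8.6] [ 0.5512 -0.1764  0.0798]
-4 [0.0, -1.2, -11.5] [ 0.5498 -0.1738  0.0798]
-5 [0.0, -1.3, -14.4] [ 0.5485 -0.1712  0.0798]
```

```bash
python3 -m inch '[[[1,0,0],[0,-0.4,-2.9],1],[[2,0,0],[0,-0.7,-5.8],1],[[2,0,0],[0,-0.7,-5.8],1]]';python3 -m inch '[[[0.5,0,0],[0,-0.2,-1.5],1],[[0.5,0,0],[0,-0.2,-1.5],1]]'; python3 arc.py
```

```text
clock: 15.82
position: [0.5525, -0.1787, 0.0798]
ee_rot: [0.395, 0.588, -0.394, 0.586]
ft_force: [0.1, 1.1, 1.3]
grip_width: 0.244
clock: 16.08
position: [0.552, -0.1778, 0.0799]
ee_rot: [0.398, 0.586, -0.397, 0.585]
ft_force: [2.5, -2.4, -2.9]
grip_width: 0.246
t 16.07 p [ 0.552  -0.1778  0.0799] zhead -68.3 tilt [-0.001  0.002 -1.   ] F [ 2.5 -2.4 -2.9] T [-0.63 -0.73  0.12] g 0.246 q [-0.4   0.46  0.79  1.79 -0.37  1.05 -0.66]
0.16591363349394236 -150.46407537254862
-1 [0.0, -0.4, -2.9] [ 0.5506 -0.1753  0.0799]
-2 [0.0, -0.7, -5.7] [ 0.5493 -0.1727  0.0799]
-3 [0.0, -1.0, -8.6] [ 0.548  -0.1701  0.0799]
-4 [0.0, -1.2, -11.5] [ 0.5467 -0.1675  0.0799]
-5 [0.0, -1.4, -14.4] [ 0.5455 -0.1649  0.0799]
```

```bash
python3 -m inch '[[[0.5,0,0],[0,-0.2,-1.5],1],[[0.5,0,0],[0,-0.2,-1.5],1]]'; python3 -m inch '[[[0.5,0,0],[0,-0.2,-1.5],1],[[0.5,0,0],[0,-0.2,-1.5],1],[[0.5,0,0],[0,-0.2,-1.5],1]]';python3 arc.py
```

```text
clock: 16.32
position: [0.552, -0.1777, 0.08]
ee_rot: [0.4, 0.583, -0.4, 0.584]
ft_force: [7.0, -5.5, -7.2]
grip_width: 0.245
clock: 16.7
position: [0.552, -0.1776, 0.08]
ee_rot: [0.402, 0.58, -0.403, 0.583]
ft_force: [6.8, -6.8, -8.5]
grip_width: 0.243
t 16.7 p [ 0.552  -0.1776  0.08  ] zhead -69.4 tilt [ 0.003 -0.003 -1.   ] F [ 6.8 -6.8 -8.5] T [-1.3 -1.5  0.5] g 0.243 q [-0.4   0.46  0.79  1.79 -0.37  1.04 -0.69]
0.16586532492651904 -150.52312979706122
-1 [-0.0, -0.4, -2.9] [ 0.5506 -0.1751  0.08  ]
-2 [-0.0, -0.8, -5.7] [ 0.5492 -0.1725  0.08  ]
-3 [-0.0, -1.1, -8.6] [ 0.5479 -0.1699  0.08  ]
-4 [-0.0, -1.4, -11.5] [ 0.5467 -0.1673  0.08  ]
-5 [-0.1, -1.6, -14.4] [ 0.5454 -0.1647  0.08  ]
```

```bash
python3 -m inch '[[[0,0,0],[0,-0.4,-3],1],[[0,0,0],[0,-0.4,-3],1]]'; python3 arc.py; python3 - <<'E'
from h import *
from workcell import camera
c=camera("top");np.savez("top12.npz",**c);crop(c,330,130,410,230,6,f"pics/top12.png")
E
```

```text
clock: 16.95
position: [0.5519, -0.1774, 0.0802]
ee_rot: [0.402, 0.578, -0.403, 0.585]
ft_force: [13.7, -12.2, -13.7]
grip_width: 0.244
t 16.95 p [ 0.5519 -0.1774  0.0802] zhead -69.4 tilt [ 0.007 -0.008 -1.   ] F [ 13.7 -12.2 -13.7] T [-2.23 -2.47  0.48] g 0.244 q [-0.41  0.46  0.8   1.8  -0.37  1.04 -0.69]
0.1658336504469679 -150.58552747134172
-1 [-0.0, -0.4, -2.9] [ 0.5505 -0.1749  0.0802]
-2 [-0.1, -0.8, -5.7] [ 0.5492 -0.1724  0.0802]
-3 [-0.1, -1.1, -8.6] [ 0.5479 -0.1698  0.0802]
-4 [-0.1, -1.4, -11.5] [ 0.5466 -0.1672  0.0802]
-5 [-0.1, -1.6, -14.4] [ 0.5454 -0.1645  0.0802]
```

View pics/top12.png

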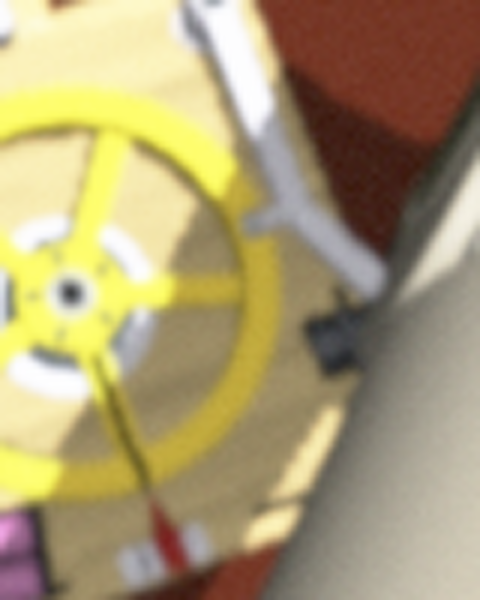

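```bash
python3 -m inch '[[[0,0,0],[0,0,0],1],[[0,0,0],[0,0,0],1]]'; python3 -m inch '[[[0,0,0],[0,0,0],1],[[0,0,0],[0,0,0],0.6],[[0,0,0],[0,0,0],0.55],[[0,0,0],[0,0,0],0.5],[[0,0,0],[0,0,0],0.5]]'; python3 -c "
from h import *
st()"
```

```text
clock: 17.25
position: [0.5521, -0.1778, 0.08]
ee_rot: [0.401, 0.578, -0.404, 0.585]
ft_force: [5.1, -3.8, -6.4]
grip_width: 0.244
clock: 17.88
position: [0.552, -0.1777, 0.08]
ee_rot: [0.401, 0.578, -0.404, 0.585]
ft_force: [-0.1, -0.3, 0.7]
grip_width: 0.497
t 17.88 p [ 0.552  -0.1777  0.08  ] zhead -69.4 tilt [ 0.007 -0.008 -1.   ] F [-0.1 -0.3  0.7] T [ 0.03  0.03 -0.05] g 0.497 q [-0.41  0.46  0.8   1.8  -0.37  1.04 -0.69]
```

Free of contact. Lift straight up, then back away to view.

```bash
python3 -m inch '[[[0,0,0],[-20,0,0],0.5],[[0,0,0],[-60,0,0],0.5],[[0,0,0],[-110,0,0],0.5],[[0,0,0],[-140,0,60],0.5],[[0,0,0],[-140,0,120],0.5],[[0,0,0],[-140,0,170],0.5],[[0,0,0],[-140,0,200],0.5],[[0,0,0],[-140,0,200],0.5]]'; python3 - <<'E'
from h import *
st()
from workcell import camera
for n,b in(("top",(280,110,430,250)),("side",(270,150,430,290))):
    c=camera(n);np.savez(n+"13.npz",**c);crop(c,*b,5,f"pics/{n}13.png");cv2.imwrite(f"pics/{n}13f.png",c["pixels"][:,:,::-1])
E
```

```text
clock: 18.88
position: [0.6205, -0.3666, 0.2229]
ee_rot: [0.402, 0.577, -0.405, 0.585]
ft_force: [-0.3, -0.4, -0.6]
grip_width: 0.498
t 18.88 p [ 0.6205 -0.3666  0.2229] zhead -69.6 tilt [ 0.006 -0.011 -1.   ] F [-0.3 -0.4 -0.6] T [ 0.01  0.01 -0.  ] g 0.498 q [-0.02  0.66  0.82  1.22 -0.47  1.44 -0.47]
```

View pics/top13.png

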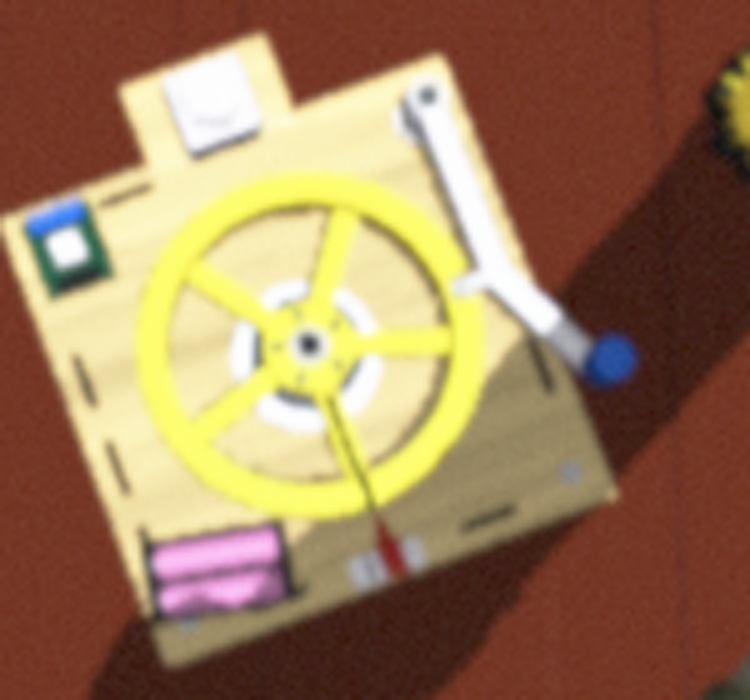

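View pics/side13.png

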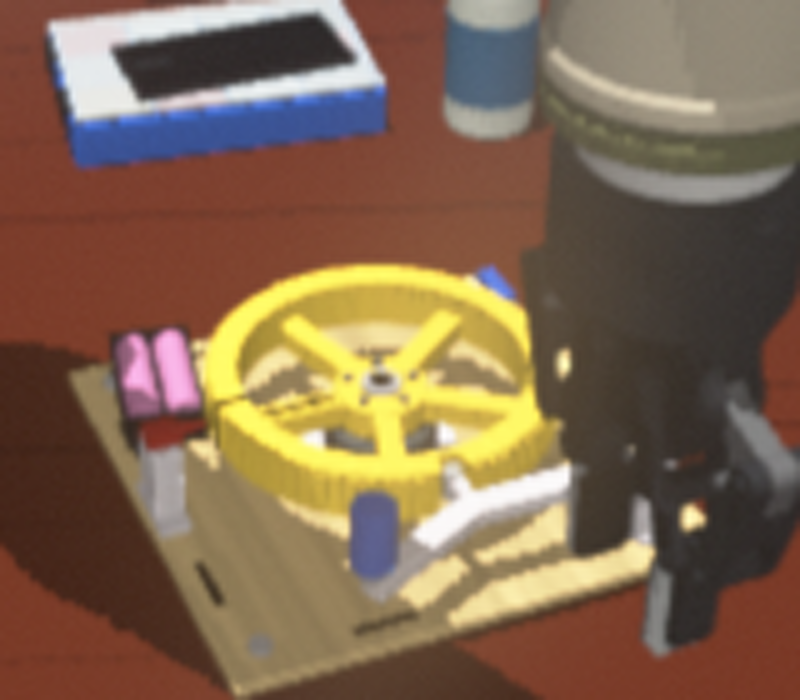

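View pics/top13f.png

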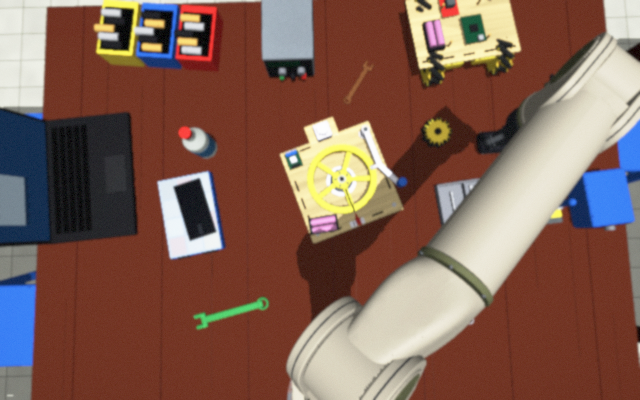

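```bash
python3 - <<'E'
from h import *
c=np.load("top13.npz")
q=lambda x,y,z:pix2w(c,280+(x-2)/5,110+(y-2)/5,z)[:2]
C=np.array([.5678,-.0297]);a=np.radians(18.9);Rm=np.array([[np.cos(a),np.sin(a)],[-np.sin(a),np.cos(a)]])
for n,p,z in(("knob",(613,358),.107),("pivot",(427,95),.068),("roller tip",(453,287),.066)):
    w=q(*p,z);d=Rm@(w-C);print(n,w.round(4),"drive",(d*1000).round(1))
k=q(613,358,.107)-q(427,95,.068);k0=q(691,292,.107)-q(427,95,.068)
A=lambda v:np.degrees(np.arctan2(v[1],v[0]));print(A(k)-18.9,A([-165,-30])-0, A(k0)-A(k))
crop(c,340,150,390,225,8,"pics/z13.png")
E
```

```text
knob [ 0.5506 -0.1781] drive [ -64.3 -134.9]
pivot [ 0.6962 -0.0952] drive [ 100.3 -103.6]
roller tip [ 0.595 -0.105] drive [  1.4 -80.1]
-169.2456953404296 -169.69515353123398 17.622519149975005
```

View pics/z13.png

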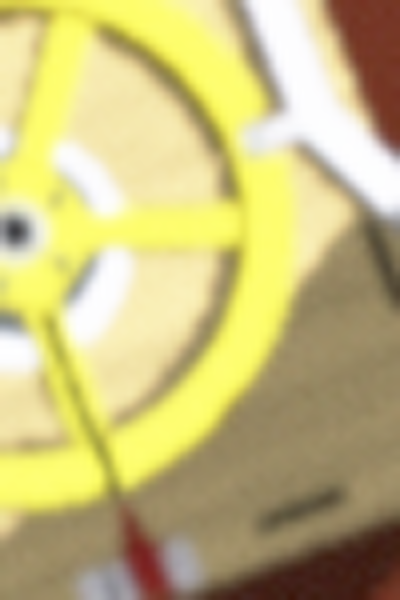

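View pics/side13f.png

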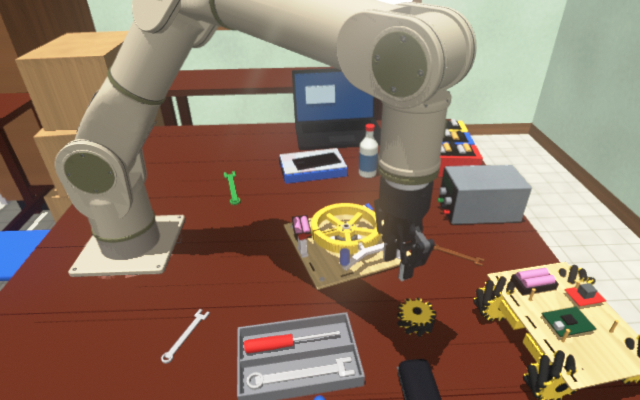

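The spanner lies in its lane (side (300,375)), the roller is in the slot, the knob is at (345,257), the bystanders have not moved, and the gripper touches nothing.

```bash
python3 -c "
from workcell import manip
print(manip.hand_in())"
```

```text
the job is handed in; nothing more can be done
None
```

The job is done in the order you asked, and I handed it in at about 19 s on the clock:
- **Spanner:** it lies flat in the empty lane of the tray.
- **Pulley:** I gripped the rim and turned it about 76° clockwise, until the mark faced the pointer.
- **Locking arm:** I swung it in by the knob until it came up against a hard stop, then let go and backed the arm away.

My last checks:
- **Knob:** measured at (-64, -135) mm in the drive's frame, against (-65, -135) mm when home. That is within the roughly 2 mm calibration.
- **Mark:** I measured it before locking, at -160.4° to -161.1° on the rim against about -161° for the pointer. Readings along its spoke and from the side camera scattered by another 1–2°, which I put down to pixel error. After locking I only judged it by eye, and it lines up.
- **Everything else:** the pictures show the roller seated in the slot and the bystanders where they were. The gripper is clear, with the force reading back to about zero.

No check failed.

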